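# Close and start the bench-top ultrasonic cleaner

### The job

Get the small ultrasonic cleaner on the vanity top running: push its raised lid down until it is fully shut, then push down the raised end of the power rocker to switch it on, then press the square heat key until it stays down, and last press the long start bar all the way and let it spring back. Only push with the fingertips: lift nothing, do not shove the cleaner along the counter, leave the small round drain key unpressed, and leave the bottle, jar and tumbler where they stand.

Things in the scene. Friction and masses are not known exactly. Their poses are not given: they have to be found in the camera images.
- cleaner: White box, bench-top ultrasonic cleaner, 170 (its x) x 294 (its y) x 110 mm high, 2 to 3.5 kg, loose on the counter. Origin: centre of its underside; x to its back (hinge side), y to its tub side, z up. The +y half is the tub with lid, hinged along y at x=70, z=110 mm, lid centre at y=73 mm. The -y half is the control deck, its flat top 110 mm high, with four black controls.
- lid (a joint): Lid angle in rad: 0 fully shut (flat), growing as it opens; it starts half open, 0.5 to 0.85. The hinge is stiff: the lid stays where it is left, moving it takes less than about 3 N at its middle. Pushing straight down on its upper face swings it shut.
- lid_edge (a point): Middle of the free (front) edge of the white lid, on its upper face. The lid is a flat plate, 135 mm from hinge to free edge, 130 mm wide (along the cleaner's y), 8 mm thick; when shut its upper face is 118.5 mm above the counter.
- power (a joint): Power rocker angle in rad: 0 off (end nearer the cleaner's back, +x, stands up), 0.36 fully on (that end down). It stays where it is left; takes about 1.5 N at the end, with a firm stop at 0.36.
- power_end (a point): Upper face of the half of the power rocker that starts raised, 22 mm from its pivot towards the cleaner's +x. Black paddle, a shallow V, 58 mm long (cleaner's x), 26 mm wide, pivot at cleaner's x=30, y=-112 mm. This point is 20 mm above the cleaner's top when off; when on, this half lies level, 12 mm above it.
- heat (a joint): Travel of the square heat key in m: 0 up, 0.006 fully down. It takes about 3 N and stays where it is pressed to.
- heat_top (a point): Centre of the top of the square heat key, black, 22 x 22 mm, at cleaner's x=52, y=-48 mm, standing 10 mm above the cleaner's top when up.
- start (a joint): Travel of the start bar in m: 0 up, 0.006 fully down. Spring return, 1.5 N to begin, 5 N fully down.
- start_top (a point): Centre of the top of the long start bar, black, 18 mm (cleaner's x) x 50 mm (cleaner's y), at cleaner's x=-50, y=-80 mm, standing 10 mm above the cleaner's top when up.
- drain (a joint): Travel of the round drain key in m: 0 up, 0.006 fully down, spring return, 1.5 to 5 N. Not to be pressed.
- drain_top (a point): Centre of the top of the round drain key, black, 20 mm across, at cleaner's x=4, y=-48 mm, standing 10 mm above the cleaner's top.
- soap: White soap bottle with a black cap, 62 mm across, 150 mm high, loose, upright. Origin: centre of its underside. Bystander.
- jar: Glass jar with a wooden cap, 68 mm across, 90 mm high, loose, upright. Origin: centre of its underside. Bystander.
- tumbler: White open tumbler, 68 mm across the rim, 100 mm high, loose, upright. Origin: centre of its underside. Bystander.

How it is judged:
By the outcome, as a careful person would: the job done as asked, in the order asked, and still so for the second after the job is handed in, with the robot touching nothing.
It also fails if it takes over 48 s, if anything falls off the work surface, if the arm or the gripper's body presses on something with over 40 N, if the wrist force passes 120 N, or if a joint passes its speed limit or range.

### The arm

A 7-joint arm with a two-finger parallel gripper is mounted at the origin on the work surface. World frame = base frame: x ahead of the robot, y to its left, z up, the work surface at z = 0. Lengths are in m, angles in rad, forces in N, time in s.
With the tool pointing down it reaches from about 0.35 to 0.9 m from the base axis. Payload 19.9 kg.
Tool frame: the origin (TCP) lies between the finger pads; the fingertips stand 19 mm ahead of it and the grasp point (between the pads) is the TCP; z points along the fingers, y is the line along which they close (so a half turn about z gives the same grasp; the last joint's range is limited). The gripper opens to 94 mm and grips with 3 to 60 N. Pads are 16 mm wide; open, the fingers measure 119 mm over their backs; the gripper's body (75 mm by 177 mm) begins 78 mm behind the grasp point.
Start: joints at [1.171, 0.417, -0.01, 1.614, 0.005, 1.111, -0.053], TCP at [0.219, -0.585, 0.224] pointing down, gripper open.
Joint ranges: [-2.81, 2.81], [-0.39, 2.02], [-1.27, 1.25], [0.06, 2.57], [-1.19, 4.33], [0.19, 2], [-2.82, 2.82]. Speed limits (rad/s): [1.89, 1.89, 2.39, 2.39, 3.01, 3.01, 3.01].

### API

Orientations are given as a 3x3 rotation matrix whose columns are the frame's x, y, z axes.
In Python, from rig import robot gives the robot as it stands. Calls block until the motion is done:
- robot.move_ptp(position, orientation): joint-space move of the TCP to a pose.
- robot.move_linear(position, velocity=0.15, frame=None, threshold=None): straight line of the TCP; frame=None keeps the orientation; velocity is the mean speed in m/s. With threshold (N) it stops when the force on the tool has changed by that much, and returns True; else False.
- robot.goto_joints(angles): joint-space move.
- robot.gripper_to(opening): finger opening in m; the grip force is fixed at half the most; returns when the fingers have stopped.
- robot.pause(seconds).
- robot.ik(position, orientation): joint angles nearest the present ones, or None.
- robot.get_state(): the state.
- robot.grab_frame(name): name is "scene" or "top"; returns the picture (420x560x3 uint8, red, green, blue); there is no depth.
- robot.camera_info(name): a dict with "fx", "fy", "cx", "cy" (pixels), "rvec" (rotation vector, rad) and "tvec" (3), from world to camera coordinates, as OpenCV has them. Camera axes: x right, y down, z forward; pixel columns grow to the right and rows downward; lengths in m; the calibration is good to about 2 mm. A picture is of the moment at which its call begins. camera_info takes no time and is no camera call.
A pose or a line that the arm cannot do raises robot.PlanningError and nothing moves.
- robot.sign_off(): hands the job in; it is judged then, once.
The state is a dict: "time": time; "qpos": joint angles; "joint_vel": joint speeds; "effort": joint torques, N m; "ee_pos": TCP position; "tool_rot": TCP orientation; "force": force on the tool from outside, world axes, zero at the start; "moment": the same for the moment, N m; "opening": finger opening in m; "grasp_force": force on a finger pad.
Only numpy, scipy, OpenCV 4.12 (cv2) and the standard library are available. Lean on these libraries where they do the work, as an engineer would, in place of code of your own. Each camera call takes 0.05 s, during which the arm holds its last target. There are 200 camera calls.

## Working session

There is one attempt and no reset: what is moved stays moved. The work goes in short steps, each a Python script; the robot and the scene stay as the last script left them, time stands still between calls to the robot, and variables do not carry over. Pictures are saved under pics/ and viewed, at most 10 in all, crops included, and the job is handed in when it is done.

```bash
mkdir -p pics
python3 - <<'E'
from rig import robot
import cv2
for n in("scene","top"):
    cv2.imwrite(f"pics/{n}0.png",robot.grab_frame(n)[:,:,::-1]); print(robot.camera_info(n))
E
```

```text
{'fx': 395.1906848917198, 'fy': 395.1906848917198, 'cx': 276.51750412892204, 'cy': 212.9767627306398, 'rvec': array([ 1.1674286 ,  2.44509156, -0.85566776]), 'tvec': array([ 0.26284285, -0.30762529,  1.30505278])}
{'fx': 479.80940011558624, 'fy': 479.80940011558624, 'cx': 280.74112623931507, 'cy': 200.17660669584544, 'rvec': array([ 2.12854846, -2.16243941,  0.12078611]), 'tvec': array([0.09737336, 0.55341048, 1.07548789])}
```

View pics/scene0.png

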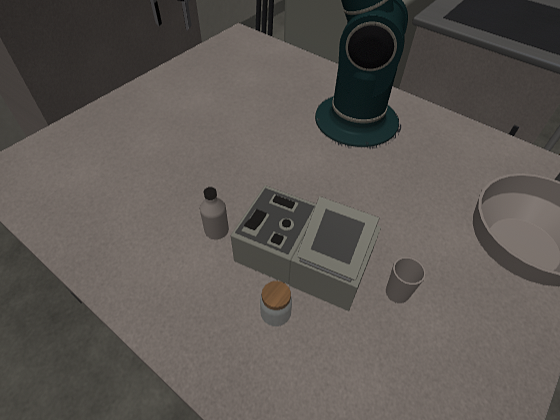

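View pics/top0.png

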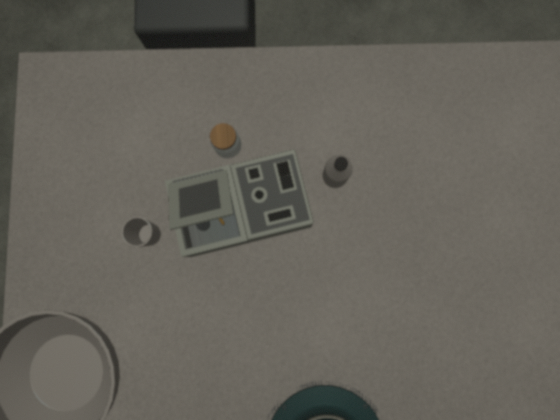

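The cleaner is at about (240,205) in the top view. Its tub is on the left and the hinge is on the side away from the robot. The controls are at about x 245–300, the soap at (338,168), the jar at (223,137) and the tumbler at (140,232). I'll zoom in to measure.

Run:
```python
import cv2
for n,(x,y,w,h) in dict(top=(160,140,160,120),scene=(225,175,160,135)).items():
    a=cv2.imread(f"pics/{n}0.png")[y:y+h,x:x+w]
    a=cv2.resize(a,None,fx=4.4,fy=4.4,interpolation=cv2.INTER_CUBIC)
    cv2.imwrite(f"pics/{n}c.png",cv2.convertScaleAbs(a,alpha=1.6))
```

```text
(no output)
```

View pics/topc.png

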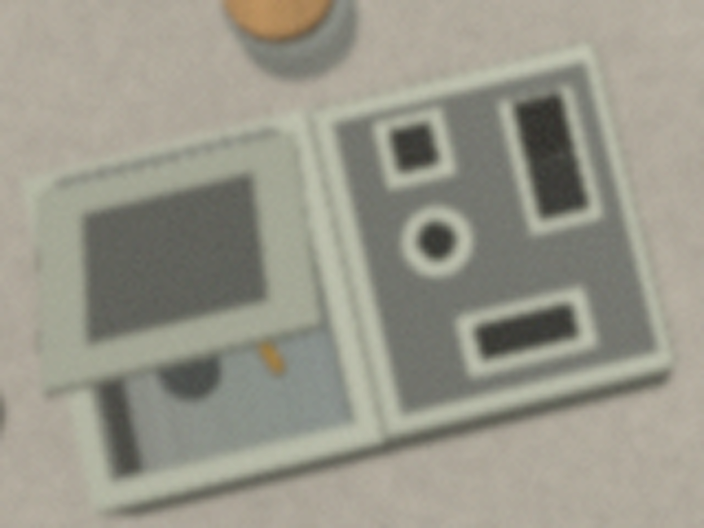

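View pics/scenec.png

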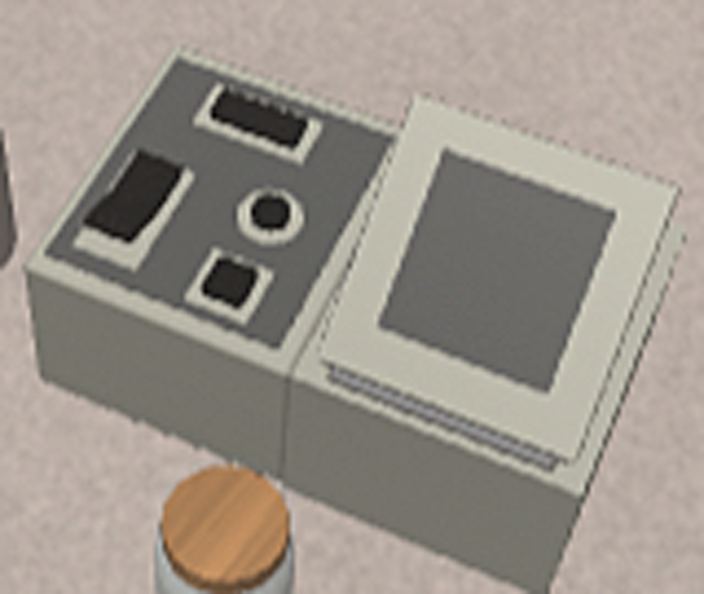

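```bash
cat > geo.py <<'E'
import numpy as np, cv2, json
from rig import robot
def proj(n,P):
    c=robot.camera_info(n); K=np.array([[c["fx"],0,c["cx"]],[0,c["fy"],c["cy"]],[0,0,1]])
    return cv2.projectPoints(np.array(P,float).reshape(-1,1,3),c["rvec"],c["tvec"],K,None)[0][:,0]
def ray(n,uv,z):
    c=robot.camera_info(n); R=cv2.Rodrigues(c["rvec"])[0]; o=-R.T@c["tvec"]
    d=R.T@np.array([(uv[0]-c["cx"])/c["fx"],(uv[1]-c["cy"])/c["fy"],1]); return o+d*(z-o[2])/d[2]
def world(p,L):  # p=(x,y,yaw), L local m
    c,s=np.cos(p[2]),np.sin(p[2]); L=np.atleast_2d(L)
    return np.c_[p[0]+c*L[:,0]-s*L[:,1],p[1]+s*L[:,0]+c*L[:,1],L[:,2]]
def lidpt(t,y,r=.135): return [.07-r*np.cos(t)+.0085*np.sin(t),y,.11+r*np.sin(t)+.0085*np.cos(t)]
E
python3 - <<'E'
from geo import *
from scipy.optimize import least_squares
m=lambda x,y,z:[x/1e3,y/1e3,z/1e3]
keys=[m(52,-48,120),m(4,-48,120),m(-50,-80,120)]
T=dict(top=((160,140),[m(85,-147,110),m(-85,-147,110),m(-85,147,110),m(85,147,110)]+keys,
  [(592,48),(668,360),(103,508),(27,183),(415,147),(437,240),(527,330)],[(48,392),(325,325)]),
 scene=((225,175),[m(-85,-147,110),m(85,-147,110),m(85,147,110),m(85,-147,0),m(85,147,0)]+keys,
  [(180,50),(28,268),(580,492),(42,380),(548,592),(230,282),(271,212),(260,118)],[(680,190),(415,95)]))
def res(p):
    out=[]
    for n,(o,L,uv,lu) in T.items():
        L=np.array(L+[lidpt(p[3],.138),lidpt(p[3],.008)])
        uv=(np.array(uv+lu)+.5)/4.4-.5+o
        out.append(proj(n,world(p,L))-uv)
    return np.vstack(out).ravel()
x0=ray("top",(240,205),.11)
r=least_squares(res,[x0[0],x0[1],0.2,.6],loss="soft_l1")
print(r.x.round(4)); print(res(r.x).reshape(-1,2).round(1).tolist())
json.dump(r.x.tolist(),open("pose.json","w"))
print("lid edge",world(r.x,lidpt(r.x[3],.073)))
for k,l in dict(power=m(52,-112,130),heat=keys[0],start=keys[2],drain=keys[1]).items(): print(k,world(r.x,l).round(4))
for k,uv,z in(("soap",(341,163),.15),("jar",(223,136),.09),("tum",(140,231),.1)): print(k,ray("top",uv,z).round(3))
s=robot.get_state(); print(s["tool_rot"],s["opening"],s["time"])
E
```

```text
[0.5431 0.1807 0.2298 0.6383]
[[-0.3, -2.1], [1.8, 2.0], [-2.9, 1.7], [-2.3, -0.4], [-0.7, -0.2], [-0.5, -0.0], [-0.4, 0.2], [-1.6, 0.8], [-0.6, 0.1], [-1.4, -1.7], [-1.5, -0.6], [0.6, 0.8], [-1.0, 0.6], [-0.6, 1.9], [-0.3, -1.3], [-0.4, -1.1], [-0.7, -1.0], [-0.4, -0.6], [-0.3, -0.4]]
lid edge [[0.49396971 0.24417803 0.19726269]]
power [[0.6192 0.0835 0.13  ]]
heat [[0.6046 0.1458 0.12  ]]
start [[0.5126 0.0914 0.12  ]]
drain [[0.5579 0.1349 0.12  ]]
soap [ 0.617 -0.041  0.15 ]
jar [0.696 0.216 0.09 ]
tum [0.484 0.395 0.1  ]
[[ 9.36660284e-01  3.50238909e-01 -4.67318446e-04]
 [ 3.50239207e-01 -9.36659786e-01  9.71140288e-04]
 [-9.75872812e-05 -1.07330178e-03 -9.99999419e-01]] 0.09380468788042041 0.1
```

```bash
cat >> geo.py <<'E'
p=None
try: p=json.load(open("pose.json"))
except OSError: pass
def tip(L):  # TCP position for fingertip at local mm
    return world(p,np.array(L)/1e3)[0]+[0,0,.019]
def rot():
    c,s=np.cos(p[2]),np.sin(p[2]); return np.array([[c,s,0],[s,-c,0],[0,0,-1.]])
def rep(tag):
    s=robot.get_state(); print(tag,"t",round(s["time"],2),"tipz",round(s["ee_pos"][2]-.019,4),"F",np.round(s["force"],1))
E
python3 - <<'E'
from geo import *
import cv2
s=robot.get_state()["ee_pos"]
robot.gripper_to(0); rep("closed")
robot.move_linear([s[0],s[1],.33],velocity=.2)
robot.move_ptp(tip([-15,73,230]),rot()); rep("above")
h=robot.move_linear(tip([-15,73,135]),velocity=.08,threshold=15); rep(h)
h=robot.move_linear(tip([-15,73,115]),velocity=.02,threshold=12); rep(h)
robot.move_linear(tip([-15,73,200]),velocity=.2)
cv2.imwrite("pics/scene1.png",cv2.resize(robot.grab_frame("scene")[150:350,200:440,::-1],None,fx=3,fy=3,interpolation=cv2.INTER_CUBIC)); rep("up")
E
```

```text
closed t 1.52 tipz 0.2054 F [0.2 0.4 0.1]
above t 5.3 tipz 0.23 F [-0.9  0.3  0.2]
False t 6.64 tipz 0.1354 F [ 0.3 -0.6 -0. ]
True t 7.42 tipz 0.1186 F [-2.7 -2.5 10.9]
up t 8.03 tipz 0.1992 F [ 0.3  0.3 -0.2]
```

View pics/scene1.png

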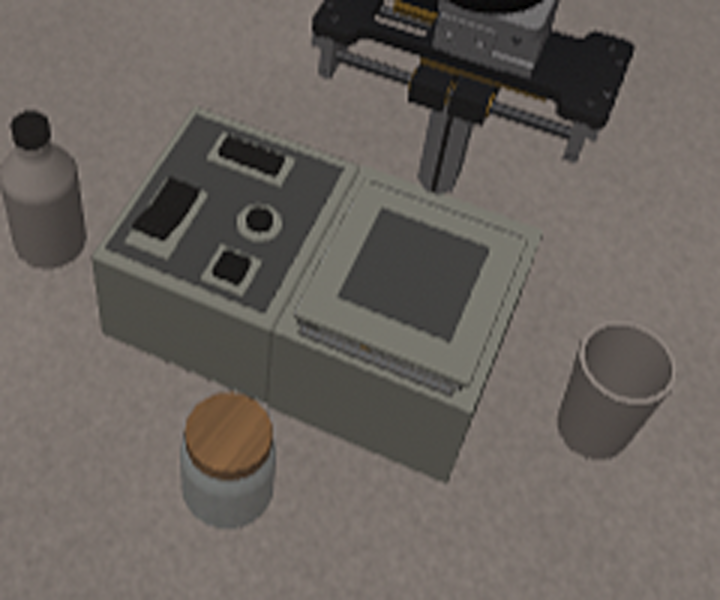

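The lid is flush: contact was at z=118.6 mm, matching the shut height. The cleaner's corner is still at full-frame (266,186), so it hasn't moved. Next is the rocker.

Run:
```python
from geo import *
import cv2
def press(tag,x,y,ztop,zend,thr):
    robot.move_linear(tip([x,y,ztop+40]),velocity=.2)
    robot.move_linear(tip([x,y,ztop+5]),velocity=.1)
    h=robot.move_linear(tip([x,y,zend]),velocity=.02,threshold=thr); rep((tag,h))
    robot.move_linear(tip([x,y,ztop+40]),velocity=.15)
robot.move_linear(tip([50,-112,200]),velocity=.25)
press("power",50,-112,132,119,10)
press("heat",52,-48,120,111.5,12)
robot.move_linear(tip([0,73,220]),velocity=.25)
for n in("scene",):
    cv2.imwrite(f"pics/{n}2.png",cv2.resize(robot.grab_frame(n)[170:290,225:335,::-1],None,fx=5,fy=5,interpolation=cv2.INTER_CUBIC)); rep("up")
```

```text
('power', True) t 10.48 tipz 0.1222 F [-2.8 -1.7 10.3]
('heat', True) t 12.51 tipz 0.1143 F [-2.1 -1.1 10. ]
up t 13.74 tipz 0.219 F [-0.3 -0.6 -0.8]
```

View pics/scene2.png

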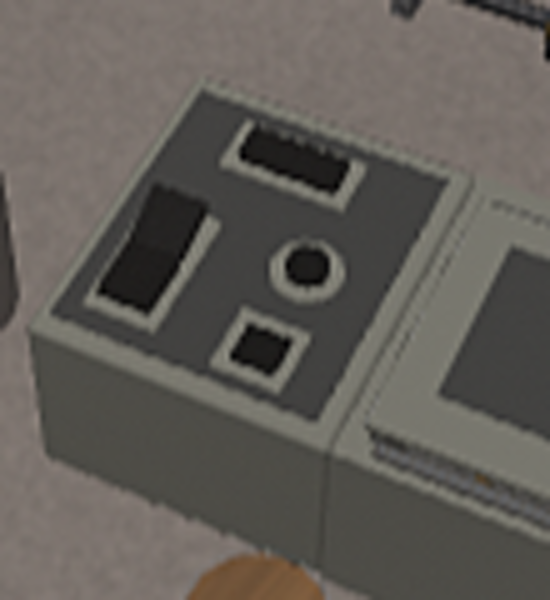

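The rocker (about (155,245) in the crop) now has its back half lying level, and the heat key (262,348) is down. Contact heights agree: 122.2 and 114.3 mm. I'll press the heat key once more, harder, to be sure it's fully down, then press the start bar.

Run:
```python
from geo import *
import cv2
def press(tag,x,y,ztop,zend,thr):
    robot.move_linear(tip([x,y,ztop+5]),velocity=.1)
    h=robot.move_linear(tip([x,y,zend]),velocity=.015,threshold=thr); rep((tag,h))
    robot.pause(.2); rep("hold")
    robot.move_linear(tip([x,y,ztop+40]),velocity=.15)
robot.move_linear(tip([52,-48,180]),velocity=.25)
press("heat",52,-48,120,111,20)
robot.move_linear(tip([-50,-80,160]),velocity=.2)
press("start",-50,-80,120,111,20)
robot.move_linear(tip([-50,-80,240]),velocity=.2)
robot.move_linear(tip([-120,-80,300]),velocity=.2); robot.pause(.3)
cv2.imwrite("pics/scene3.png",cv2.resize(robot.grab_frame("scene")[150:350,200:440,::-1],None,fx=3,fy=3,interpolation=cv2.INTER_CUBIC)); rep("up")
```

```text
('heat', True) t 15.87 tipz 0.1142 F [-3.4 -1.1 10.4]
hold t 16.07 tipz 0.1143 F [-3.9 -1.9 11.9]
('start', True) t 18.45 tipz 0.1141 F [-5.  -2.1 16.9]
hold t 18.65 tipz 0.1141 F [-4.4 -1.7 16.4]
up t 20.62 tipz 0.2995 F [-0.5 -0.1 -0.5]
```

View pics/scene3.png

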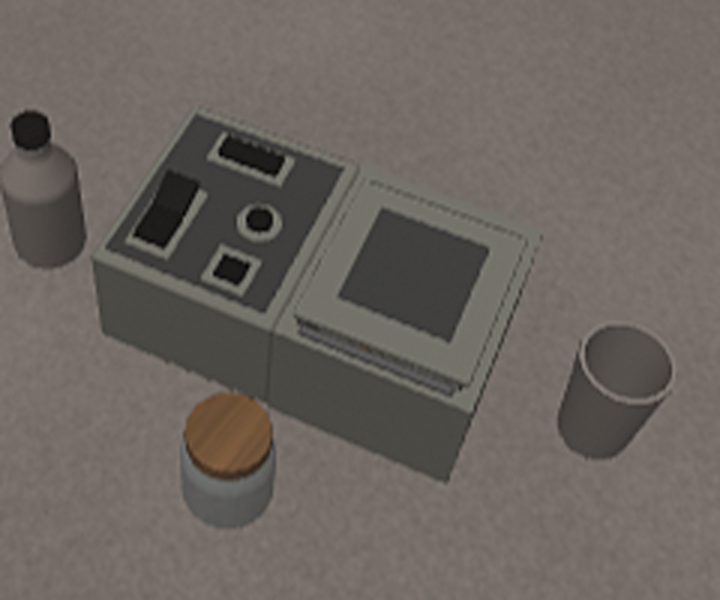

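The lid is shut, the rocker (167,212) is on and the heat key (233,268) is down. The start bar (254,155) reached its stop and is back up. The bottle, jar, tumbler and cleaner are where they were, and the arm is clear.

```bash
python3 -c "
from rig import robot
print(robot.sign_off())"
```

```text
the job is handed in; nothing more can be done
None
```

The job is handed in at about 21 s of robot time: lid shut, power on, heat key held down, start bar pressed to its stop and released, with nothing else pressed or moved as far as the pictures and contact heights show.

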